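# Set the conduit cut-off jig one hole shorter and load it

## Task

Shorten the length stop of the conduit cut-off jig by one hole: press in its snap button, slide the sleeve towards the bracket, and let the button click out fully into the very next hole, without forcing the button against the edge of a hole. Then lay the long piece of conduit in the jig's V-rests and slide it along until its end just touches the stop, without ramming it; let go of everything and leave the other things where they are.

Things in the scene. Friction and masses are not known exactly. Their poses are not given: they have to be found in the camera images.
- jig: Fixed conduit cut-off jig: grey base plate 305 x 175 x 10 mm with a telescoping length stop and, beside it, V-rests. Origin on the table under it; x runs along the telescoping arm from bracket to stop, y across, z up. In its frame, mm: plate x -200..105, y -80..95; arm axis y -45, z 55; bracket block x -195..-140, up to z 81; the fixed inner bar (20 square) ends at x 35.
- v_rest (a point): Plain 90 degree V-rest, 16 mm thick along x, open upwards, rims at z 60 mm. The point lies on the axis of a seated conduit (jig frame: x 46, y 58, z 55 mm), axes as the jig's.
- saw_rest (a point): Split V-rest with a saw gap, 23 mm thick along x, on the same conduit line (point at jig x -62, y 58, z 55 mm), with upright blade guides 26 to 34 mm either side of the line, up to z 90 mm. Between the two rests the conduit has 88 mm free for fingers.
- stop_arm: Sliding part of the stop: steel square sleeve 26 x 26 x 190 mm over the inner bar, with a dark upright stop plate 6 mm thick at its outer end. Origin on the sleeve's axis in the plane of the stop face; axes as the jig's; sleeve x -190..0. Slides along x only, a snug fit: drag about 9 N, 15 N while a hole's edge rides over the flush button. Starts at jig x 150 mm.
- stop_face (a point): Where the conduit line meets the stop face (the face towards the rests); moves with the sleeve. The plate reaches 25 mm to either side or more, and z 30 to 88 mm over the table. Pushing the conduit against it with more than 20 N is ramming.
- sleeve_mouth (a point): Centre of the sleeve's open end towards the bracket, on its axis. The sleeve's side that looks to jig -y has four 13 mm holes in a row, at mid-height, equally spaced, less than 70 mm apart (not measured). At the start the second from the mouth is on the button; the third is the next one. Push on until it clicks and holds. The button has only 0.5 mm of slack in a hole, so the place is to be felt, not measured.
- snap_button: Domed steel pin, 12 mm wide, in the fixed inner bar (jig x 20, z 55 mm); the sleeve slides past it. Origin at its crown, moves along jig y. Out (crown at y -64.5) it stands 6.5 mm proud of the sleeve's -y side and locks it. Spring 4 N, 7 N when flush. Pressed flush by a finger gripping across the sleeve, it lets the sleeve slide; it springs out in a hole no finger covers. Over 25 N spoils it.
- conduit: The long piece of conduit: straight steel tube 23.4 mm in diameter, 210 mm long, 0.15 kg, lying on the table; it can roll; both ends alike. Origin at its centre, x along its axis.
- conduit_center (a point): Centre of the long piece of conduit, on its axis, 105 mm from either end; 11.7 mm above the table as it lies.
- offcut_center (a point): Centre of a short offcut of the same tube, 85 mm long, lying beside the long piece. Bystander.
- coupling: Steel coupling ring standing on the table beside the jig, 29 mm in diameter, 45 mm tall, origin under its centre. Bystander.
- tape: Grey tape measure, 68 x 34 x 66 mm, standing; origin under its centre. Bystander.
- steel_box: Open square steel box, 100 x 100 x 40 mm; origin under its centre. Bystander.
- hacksaw: Hacksaw lying flat, about 350 x 85 mm, 24 mm thick, x along the blade away from the handle; origin near the middle of the blade. Bystander.
- screwdriver: Screwdriver, 200 mm, lying along its x; origin under its middle. Bystander.
Not all that is in view belongs to the job. What is shaped like the conduit but pink is not meant.

How it is judged:
By the outcome, as a careful person would: the job done as asked, in the order asked, and still so for the second after the job is handed in, with the robot touching nothing.
It also fails if it takes over 56 s, if anything falls off the work surface, if the arm or the gripper's body presses on something with over 40 N, if the wrist force passes 120 N, or if a joint passes its speed limit or range.

## Robot

A 6-joint arm with a two-finger parallel gripper is mounted at the origin on the work surface. World frame = base frame: x ahead of the robot, y to its left, z up, the work surface at z = 0. Lengths are in m, angles in rad, forces in N, time in s.
With the tool pointing down it reaches from about 0.35 to 0.775 m from the base axis. Payload 7.3 kg.
Tool frame: the origin (TCP) lies midway between the tips of the shut fingers; the grasp point (between the pads) lies 19 mm behind it; z points along the fingers, y is the direction in which the jaws open and shut (so a half turn about z gives the same grasp; the last joint's range is limited). The gripper opens to 92 mm and grips with 3 to 60 N. Pads are 19 mm wide; open, the fingers measure 130 mm over their backs; the gripper's body (75 mm by 190 mm) begins 47 mm behind the grasp point.
Start: joints at [1.063, 0.342, 1.524, -0, 1.275, -0.146], TCP at [0.186, 0.491, 0.227] pointing down, gripper open.
Joint ranges: [-2.53, 2.53], [-0.77, 2.02], [0.04, 2.7], [-1, 4.14], [0.28, 2.66], [-3.11, 3.11]. Speed limits (rad/s): [2.57, 2.57, 3.14, 3.14, 3.14, 3.14].

## Interface

Orientations are given as [roll, pitch, yaw] about the fixed x, y, z axes, in that order (R = Rz(yaw) Ry(pitch) Rx(roll)).
In Python, from cell import status, eyes, job gives the robot as it stands.
- The arm moves only by the tool jog_arm, never from a script. Its argument "series" is a list of rows, each a list of 3 entries, a list of its own where there are three numbers: the gripper command: -1 is shut, 1 is fully open, values between are in proportion, then the shift along the tool's x, y, z in m, then the turn, a rotation vector about the tool's x, y, z in rad. In form: [[grip, [x, y, z], [ax, ay, az]], ...]. A call has 1 to 12 rows; each row is the pose to reach, as a shift and turn from the pose commanded when the call began, along the tool's axes at that moment; what a row does not reach only later rows make up. A row lasts 1/12 s, in which the tool goes at most 41.7 mm and 7.16 degrees, less where a joint would pass 70% of its speed; a pose out of reach is approached as far as the arm can. A call with a gripper value outside its range is refused whole. The fingers move at their own pace and stop on an object; "squeeze" is the grip in N (left out, the last holds). Time passes only in rows, so rows that repeat a pose let the fingers close. It gives the time, the measured TCP pose, the force and the opening at its end, in the units of the state.
- status.observe(): the state, without advancing time (a new reading comes with each control period).
- eyes.read_camera(name): name is "scene" or "top" or "wrist"; returns a dict with "img" (480x640x3 uint8, red, green, blue), "range_z" (480x640 float32, m along the optical axis (not along the pixel's ray), 0 where there is no reading), "camera_matrix" (3x3 intrinsics, pixels), "T" (4x4, takes a point from camera to world coordinates); the wrist camera has in their place "tool_from_camera" (4x4, takes a point from camera to tool coordinates, whose origin is the TCP and whose axes are the flange's). Camera axes: x right, y down, z forward; pixel columns grow to the right and rows downward; lengths in m; the calibration is good to about 2 mm. A picture is of the moment at which its call begins: read the wrist's pose just before it.
- job.hand_in(): hands the job in, once; it reports no verdict.
The state is a dict: "time": time; "qpos": joint angles; "qvel": joint speeds; "joint_efforts": joint torques, N m; "tool_pos": TCP position; "tool_rot": TCP orientation; "contact_force": force on the tool from outside, world axes, zero at the start; "torque": the same for the moment, N m; "opening": finger opening in m.
Only numpy, scipy, OpenCV 4.12 (cv2) and the standard library are available. Lean on these libraries where they do the work, as an engineer would, in place of code of your own. Each camera call takes 0.05 s, during which the arm holds its last target.

## Working session

There is one attempt and no reset: what is moved stays moved. The work goes in short steps, Python scripts to look and compute and a tool call to move; the robot and the scene stay as the last step left them, time stands still between calls to the robot, and variables do not carry over. Pictures are saved under pics/ and viewed, and the job is handed in when it is done.

Besides the shell and the picture viewer there is one more tool, called after ">>>" as name([rows], argument=value, ...), one row to a line, values as JSON. jog_arm: Moves the arm, as the interface text tells. Its arguments: {"type":"object","properties":{"series":{"type":"array","items":{"type":"array"}},"squeeze":{"type":"number"}},"required":["series"]}

```bash
ls; mkdir -p pics
python3 - <<'E'
from cell import status, eyes
import cv2,numpy as np
s=status.observe(); print(s)
for n in("scene","top","wrist"):
    c=eyes.read_camera(n); cv2.imwrite(f"pics/{n}0.png",c["img"][:,:,::-1]); np.savez(f"{n}0.npz",**c)
    print(n,c["camera_matrix"].tolist(),[c[k].round(3).tolist() for k in("T","tool_from_camera") if k in c])
E
```

```text
pics
{'time': 0.0, 'qpos': array([ 1.06298508e+00,  3.42716868e-01,  1.52506041e+00, -1.93386171e-05,
        1.27541637e+00, -1.45986629e-01]), 'qvel': array([ 0.00082525, -0.00115178,  0.00144064,  0.00055255,  0.00044834,
       -0.00081024]), 'joint_efforts': array([ 1.17484367e-03, -4.31249464e+01, -2.44212914e+01,  7.18196877e-02,
        5.59981016e-02, -1.49091438e-04]), 'tool_pos': array([0.18560488, 0.4906322 , 0.22603287]), 'tool_rot': array([-3.14000600e+00, -2.14599454e-04,  2.77977351e+00]), 'contact_force': array([-0.4912248 ,  0.32485618, -0.31775864]), 'torque': array([-0.00014217, -0.0411573 ,  0.04038641]), 'opening': 0.0918234299276051}
scene [[593.0143685173592, 0.0, 317.945978967274], [0.0, 593.0143685173592, 243.4118952053957], [0.0, 0.0, 1.0]] [[[-0.782, 0.434, -0.447, 1.096], [0.623, 0.562, -0.544, 0.725], [0.015, -0.704, -0.71, 1.046], [0.0, 0.0, 0.0, 1.0]]]
top [[494.75521740845886, 0.0, 322.50723977190927], [0.0, 494.75521740845886, 237.26019385657204], [0.0, 0.0, 1.0]] [[[0.026, -0.996, 0.087, 0.369], [-1.0, -0.024, 0.015, -0.028], [-0.013, -0.088, -0.996, 1.13], [0.0, 0.0, 0.0, 1.0]]]
wrist [[401.11253814330263, 0.0, 315.75631768199895], [0.0, 401.11253814330263, 239.82885573697172], [0.0, 0.0, 1.0]] [[[-0.0, -0.955, -0.295, 0.08], [1.0, -0.0, -0.0, -0.0], [0.0, -0.295, 0.955, -0.157], [0.0, 0.0, 0.0, 1.0]]]
```

View pics/top0.png

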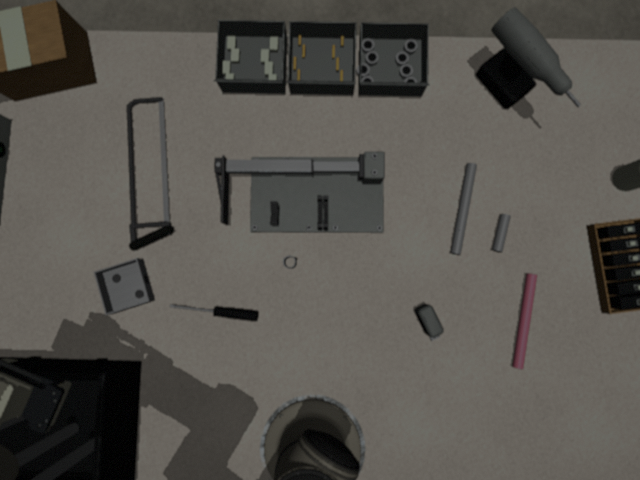

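View pics/scene0.png

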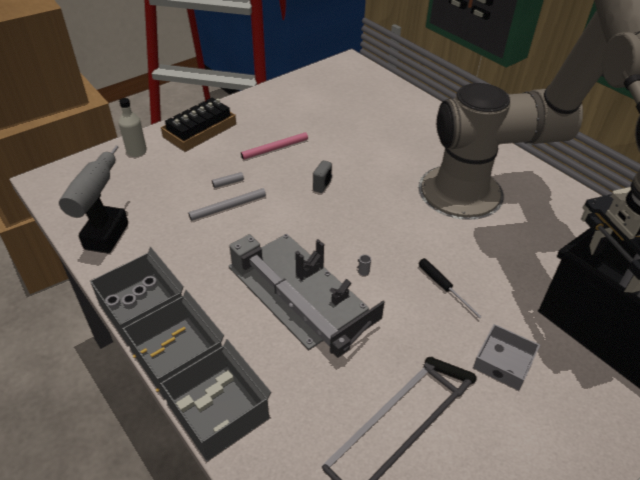

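View pics/wrist0.png

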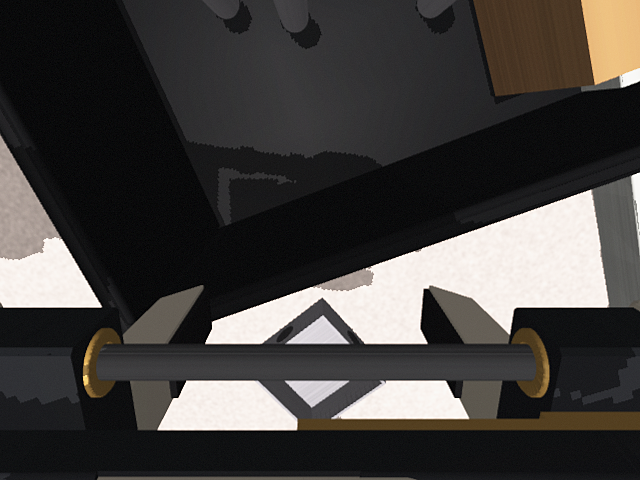

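Top view: jig with bracket at (372,166), stop plate at (223,190), rests at (275,213) and (322,213). Candidates for the conduit: long grey tube (463,208), short grey offcut (501,232), pink tube (525,320). I choose the long grey one. Next I measure.

```bash
cat > h.py <<'E'
import numpy as np,cv2
def cloud(n):
    c=dict(np.load(n)); z=c["range_z"]; K=c["camera_matrix"]; v,u=np.indices(z.shape)
    p=np.stack([(u-K[0,2])*z/K[0,0],(v-K[1,2])*z/K[1,1],z],-1); T=c["T"]
    w=p@T[:3,:3].T+T[:3,3]; w[z==0]=np.nan; return c,w
def proj(c,P):
    T=np.linalg.inv(c["T"]); q=np.atleast_2d(P)@T[:3,:3].T+T[:3,3]; q=q@c["camera_matrix"].T; return q[:,:2]/q[:,2:]
E
python3 - <<'E'
from h import *
c,w=cloud("top0.npz")
roi=np.zeros(w.shape[:2],bool)
def rect(u0,u1,v0,v1,z0,z1):
    s=w[v0:v1,u0:u1].reshape(-1,3); s=s[(s[:,2]>z0)&(s[:,2]<z1)]; r=cv2.minAreaRect((s[:,:2]*1000).astype(np.float32)); return s,r
print("table",np.nanmedian(w[260:300,300:400,2]))
for nm,a in dict(plate=(240,390,145,240,.004,.018),sleeve=(225,312,150,178,.055,.08),bar=(316,356,150,178,.05,.08),bracket=(352,390,145,190,.07,.1),stop=(210,234,150,230,.07,.1),conduit=(445,482,155,262,.01,.04),off=(485,515,205,260,.01,.04)).items():
    s,r=rect(*a); print(nm,len(s),r,np.median(s,0).round(4),s[:,2].max().round(4),cv2.boxPoints(r).round(0).tolist())
for n,b in (("top0",(200,140,520,260)),("scene0",(220,220,400,360))):
    im=cv2.imread(f"pics/{n}.png")[b[1]:b[3],b[0]:b[2]]; f=800/im.shape[1]; f=min(f,600/im.shape[0]);im=np.clip(im*1.6,0,255).astype(np.uint8)
    cv2.imwrite(f"pics/{n}c.png",cv2.resize(im,None,fx=f,fy=f,interpolation=cv2.INTER_CUBIC))
E
```

```text
table 0.0007174647024004166
plate 7713 ((572.2537841796875, 11.50274658203125), (219.62571716308594, 346.11810302734375), 1.2529358863830566) [0.5505 0.0098 0.0106] 0.018 [[459.0, 182.0], [466.0, -164.0], [686.0, -159.0], [678.0, 187.0]]
sleeve 1146 ((611.3165893554688, 110.7288818359375), (44.121246337890625, 187.32223510742188), 1.2532702684402466) [0.615  0.1131 0.0686] 0.0789 [[587.0, 204.0], [591.0, 17.0], [635.0, 18.0], [631.0, 205.0]]
bar 417 ((618.6495361328125, -36.07499694824219), (20.319541931152344, 85.90007781982422), 0.9549371004104614) [ 0.6177 -0.037   0.0651] 0.0721 [[608.0, 7.0], [609.0, -79.0], [630.0, -79.0], [628.0, 7.0]]
bracket 702 ((619.072265625, -107.46195983886719), (59.680355072021484, 66.78111267089844), 0.8672153353691101) [ 0.619  -0.1141  0.0809] 0.0903 [[589.0, -75.0], [590.0, -141.0], [649.0, -140.0], [648.0, -74.0]]
stop 437 ((558.4986572265625, 209.01356506347656), (143.6217041015625, 37.391788482666016), 1.6461433172225952) [0.5886 0.2051 0.0824] 0.0931 [[486.0, 226.0], [487.0, 188.0], [631.0, 192.0], [630.0, 230.0]]
conduit 976 ((540.24755859375, -328.1179504394531), (24.28069305419922, 211.79364013671875), 80.17330932617188) [ 0.538  -0.3264  0.0216] 0.0299 [[434.0, -322.0], [643.0, -358.0], [647.0, -334.0], [438.0, -298.0]]
off 413 ((486.10235595703125, -412.56622314453125), (23.411853790283203, 85.61425018310547), 76.59718322753906) [ 0.4858 -0.4104  0.0218] 0.0292 [[442.0, -414.0], [525.0, -434.0], [530.0, -411.0], [447.0, -391.0]]
```

View pics/top0c.png

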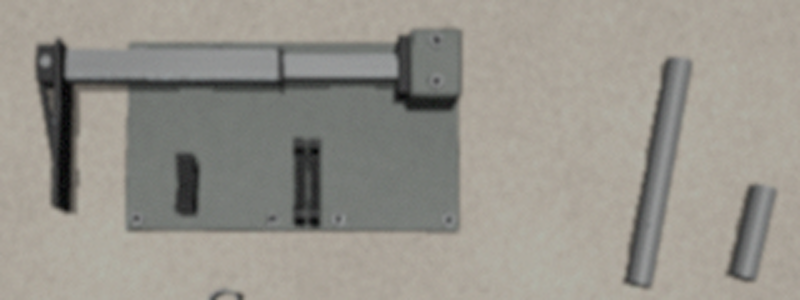

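View pics/scene0c.png

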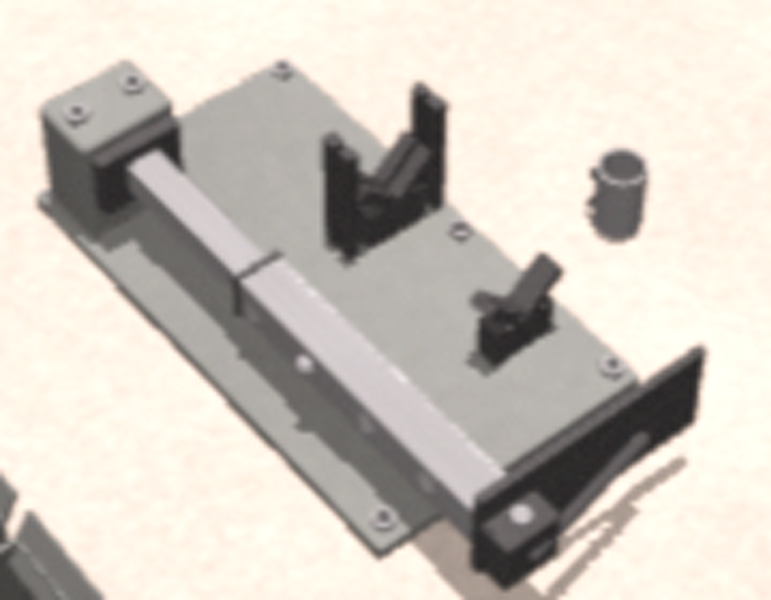

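```bash
cat >> h.py <<'E'
def jw(p,P):  # jig mm -> world m
    a=p[2];R=np.array([[np.cos(a),-np.sin(a),0],[np.sin(a),np.cos(a),0],[0,0,1]])
    return (np.atleast_2d(P)*1e-3)@R.T+np.array([p[0],p[1],0])
E
python3 - <<'E'
from h import *
from scipy.optimize import least_squares
ct,_=cloud("top0.npz"); cs,_=cloud("scene0.npz")
fs=600/140
top={(105,95,10):(128,231),(-200,95,10):(459,231),(105,-80,10):(128,43),(-40,-32,68):(281,83),(-40,-58,68):(280,48)}
sc={(105,-80,10):(380,557),(-200,-80,10):(40,203),(-200,95,10):(285,62),(105,95,10):(636,378),(-40,-58,68):(243,280),(-40,-32,68):(283,257)}
A=[np.array(list(d),float) for d in(top,sc)]
B=[np.array(list(top.values()))/2.5+[200,140]-.3, np.array(list(sc.values()))/fs+[220,220]-.4]
def res(p,w): return np.concatenate([ (proj(c,jw(p,a))-b).ravel() for c,a,b,k in zip((ct,cs),A,B,(0,1)) if k in w])
for w in((0,),(1,),(0,1)):
    r=least_squares(res,[.57,.05,1.58],args=(w,),x_scale=[.01,.01,.01]); print(w,r.x.round(4),np.degrees(r.x[2]).round(2),r.fun.reshape(-1,2).round(1).tolist())
p=r.x; np.save("jig.npy",p)
H=np.array([(250,312),(305,362),(365,424),(427,485)])/fs+[220,220]
rs=np.linspace(-60,160,2201)
q=proj(cs,jw(p,[(x,-58,55) for x in rs])); qb=proj(cs,jw(p,[(x,-62,55) for x in rs]))
for h in H:
    d=np.hypot(*(q-h).T); print("hole x",rs[d.argmin()].round(1),d.min().round(2))
print("btn", proj(cs,jw(p,[20,-63,55])), H[1])
print(jw(p,[(20,-45,55),(-6,58,55),(150,58,55),(46,58,55),(-62,58,55)]).round(4))
im=cv2.imread("pics/scene0.png")[270:345,265:330]; im=cv2.convertScaleAbs(im,alpha=2.2); cv2.imwrite("pics/holes.png",cv2.resize(im,None,fx=8,fy=8,interpolation=cv2.INTER_CUBIC))
E
```

```text
(0,) [0.5718 0.0531 1.5989] 91.61 [[-1.2, 0.3], [0.4, -0.2], [-0.4, 0.1], [0.3, -1.3], [0.7, 1.0]]
(1,) [0.5754 0.0567 1.5903] 91.12 [[0.8, 0.0], [-1.1, -1.1], [0.5, -0.5], [2.2, 0.4], [-1.3, 0.5], [-1.1, 0.2]]
(0, 1) [0.5733 0.0545 1.5956] 91.42 [[-1.9, -0.5], [-0.3, -0.6], [-0.9, -0.7], [-0.3, -1.9], [0.2, 0.4], [1.3, -1.2], [-1.1, -1.7], [0.2, -1.3], [2.2, -1.0], [-1.1, -0.5], [-1.0, -0.8]]
hole x -26.5 1.09
hole x 17.0 0.44
hole x 65.7 0.98
hole x 112.8 1.02
btn [[290.49540293 306.16087408]] [291.16666667 304.46666667]
[[ 0.6178  0.0756  0.055 ]
 [ 0.5155  0.0471  0.055 ]
 [ 0.5116  0.203   0.055 ]
 [ 0.5142  0.099   0.055 ]
 [ 0.5169 -0.0089  0.055 ]]
```

View pics/holes.png

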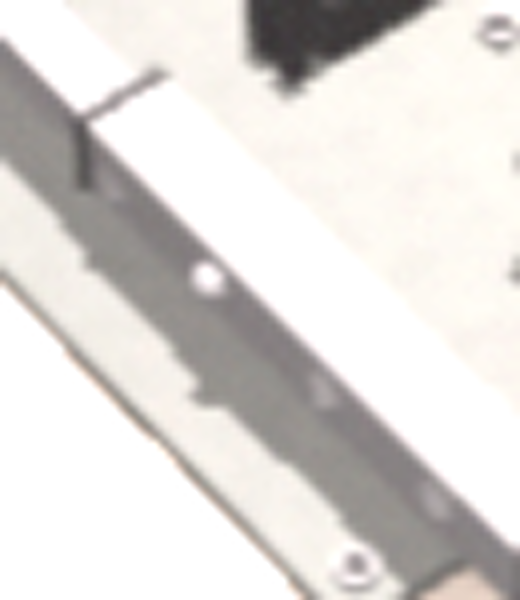

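```bash
cat >> h.py <<'E'
from scipy.spatial.transform import Rotation as Ro
def go(s,pos,yaw,cur=None):
    R=Ro.from_euler("xyz",s["tool_rot"]) if cur is None else cur
    T=Ro.from_euler("xyz",[np.pi,0,yaw])
    d=R.inv().apply(np.array(pos)-s["tool_pos"]); r=(R.inv()*T).as_rotvec()
    return d.round(4).tolist(), r.round(4).tolist()
E
python3 - <<'E'
from h import *; from cell import status
s=status.observe()
print(go(s,[.25,.45,.32],2.78)); print(go(s,[.615,.076,.25],1.593))
E
```

```text
([-0.0746, -0.0154, -0.0938], [-0.0011, -0.0001, -0.0002])
([-0.5483, -0.236, -0.0236], [-0.0011, 0.0005, 1.1868])
```

>>> jog_arm([
  [1, [-0.02, 0, -0.04], [0, 0, 0]],
  [1, [-0.05, -0.015, -0.08], [0, 0, 0]],
  [1, [-0.08, -0.03, -0.1], [0, 0, 0.1]],
  [1, [-0.3, -0.13, -0.07], [0, 0, 1.187]],
  [1, [-0.3, -0.13, -0.07], [0, 0, 1.187]],
  [1, [-0.3, -0.13, -0.07], [0, 0, 1.187]],
  [1, [-0.548, -0.236, -0.024], [0, 0, 1.187]],
  [1, [-0.548, -0.236, -0.024], [0, 0, 1.187]],
  [1, [-0.548, -0.236, -0.024], [0, 0, 1.187]],
  [1, [-0.548, -0.236, -0.024], [0, 0, 1.187]],
  [1, [-0.548, -0.236, -0.024], [0, 0, 1.187]],
  [1, [-0.548, -0.236, -0.024], [0, 0, 1.187]],
])

```text
time: 1.15
tool_pos: [0.51, 0.1778, 0.272]
tool_rot: [-3.141, -0.0, 1.586]
contact_force: [0.5, 0.6, 0.7]
opening: 0.092
```

>>> jog_arm([
  [0.2, [-0.25, -0.1, 0.03], [0, 0, 0.25]],
  [0.2, [-0.25, -0.1, 0.03], [0, 0, 0.25]],
  [0.2, [-0.25, -0.1, 0.03], [0, 0, 0.25]],
])

```text
time: 1.4
tool_pos: [0.4648, 0.0615, 0.2572]
tool_rot: [-3.139, 0.0, 1.336]
contact_force: [0.3, -0.4, 0.0]
opening: 0.0761
```

Run:
```python
from h import *; from cell import status
s=status.observe(); print(s["time"],s["tool_pos"])
print(go(s,[.617,.076,.22],1.593))
```

```text
1.4 [0.46478124 0.06152949 0.25717639]
([0.0495, 0.1447, 0.0368], [-0.0023, 0.0002, -0.2572])
```

>>> jog_arm([
  [0.2, [0.05, 0.145, 0.037], [0, 0, -0.257]],
  [0.2, [0.05, 0.145, 0.037], [0, 0, -0.257]],
  [0.2, [0.05, 0.145, 0.037], [0, 0, -0.257]],
  [0.2, [0.05, 0.145, 0.037], [0, 0, -0.257]],
  [0.2, [0.05, 0.145, 0.037], [0, 0, -0.257]],
  [0.2, [0.05, 0.145, 0.037], [0, 0, -0.257]],
])

```text
time: 1.9
tool_pos: [0.6182, 0.0791, 0.2191]
tool_rot: [-3.138, -0.0, 1.6]
contact_force: [0.8, 0.2, -0.5]
opening: 0.0554
```

```bash
cat >> h.py <<'E'
def snap(tag):
    from cell import status,eyes
    s=status.observe(); c=eyes.read_camera("wrist")
    T=np.eye(4); T[:3,:3]=Ro.from_euler("xyz",s["tool_rot"]).as_matrix(); T[:3,3]=s["tool_pos"]
    c["T"]=T@c["tool_from_camera"]; np.savez(tag+".npz",**c); cv2.imwrite(f"pics/{tag}.png",c["img"][:,:,::-1]); return s
E
python3 - <<'E'
from h import *
s=snap("w1"); print(s["time"],s["tool_pos"],s["tool_rot"])
c,w=cloud("w1.npz")
p=np.load("jig.npy"); im=cv2.imread("pics/w1.png")
for P in [(-40,-32,68),(-40,-58,68),(20,-45,68),(144,-45,68),(105,-80,10),(46,58,46),(-62,58,46)]:
    u=proj(c,jw(p,P))[0].astype(int); print(P,u); cv2.circle(im,tuple(map(int,u)),4,(0,0,255),1)
cv2.imwrite("pics/w1m.png",im)
E
```

```text
1.9 [0.61819111 0.07913504 0.21905809] [-3.13757695e+00 -1.57856181e-04  1.59971704e+00]
(-40, -32, 68) [300 294]
(-40, -58, 68) [331 294]
(20, -45, 68) [316 225]
(144, -45, 68) [317  55]
(105, -80, 10) [357 113]
(46, 58, 46) [192 187]
(-62, 58, 46) [202 305]
```

View pics/w1m.png

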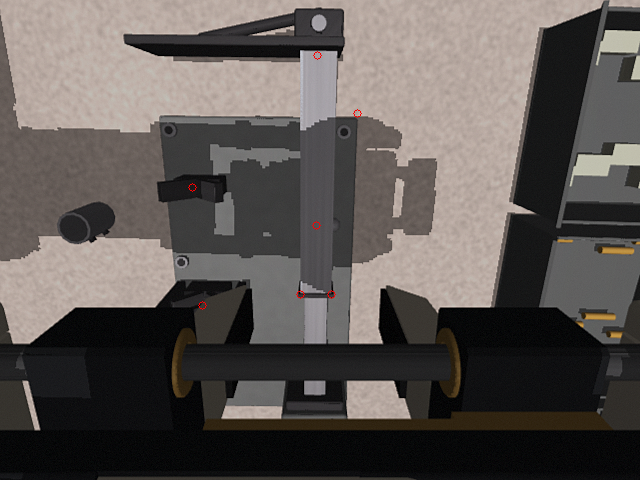

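Run:
```python
from h import *
c,w=cloud("w1.npz"); z=w[:,:,2]
L=[]
for v in range(80,285,10):
    u=np.where((z[v,290:345]>.06)&(z[v,290:345]<.075))[0]+290
    a,b=w[v,u[0]],w[v,u[-1]]; m=(a+b)/2; L.append(m); 
L=np.array(L); f=np.polyfit(L[:,1],L[:,0],1); print("sleeve x(y)=",f, "width",np.linalg.norm((a-b)[:2]),np.median(L[:,2]),"resid",(L[:,0]-np.polyval(f,L[:,1])).std())
print("yaw",np.degrees(np.pi/2-np.arctan(f[0])*1), "x at button y .0756", np.polyval(f,.0756))
p=np.load("jig.npy"); print("model",jw(p,[(20,-45,68),(120,-45,68)]), np.polyval(f,.176))
# button px (336,226) at z 0.055
K=c["camera_matrix"];T=c["T"]
for px,zz in(((336,226),.055),((317,296),.068),((313,393),.065),((169,117),.01),((357,117),.01),((318,52),.068)):
    d=T[:3,:3]@np.array([(px[0]-K[0,2])/K[0,0],(px[1]-K[1,2])/K[1,1],1]); t=(zz-T[2,3])/d[2]; print(px,(T[:3,3]+t*d).round(4))
im=cv2.imread("pics/w1.png")[30:330,150:450]; cv2.imwrite("pics/w1c.png",cv2.resize(cv2.convertScaleAbs(im,alpha=1.8),None,fx=2,fy=2))
```

```text
sleeve x(y)= [-0.01659363  0.61872127] width 0.025028396629754007 0.06713930165952009 resid 0.00011287061393850905
yaw 90.95065781301444 x at button y .0756 0.6174667956474231
model [[0.61780599 0.07561029 0.068     ]
 [0.61532392 0.17557948 0.068     ]] 0.6158007950291114
(336, 226) [0.6342 0.072  0.055 ]
(317, 296) [0.6202 0.0142 0.068 ]
(313, 393) [ 0.6194 -0.0851  0.065 ]
(169, 117) [0.4866 0.1542 0.01  ]
(357, 117) [0.6508 0.1589 0.01  ]
(318, 52) [0.6154 0.2017 0.068 ]
```

View pics/w1c.png

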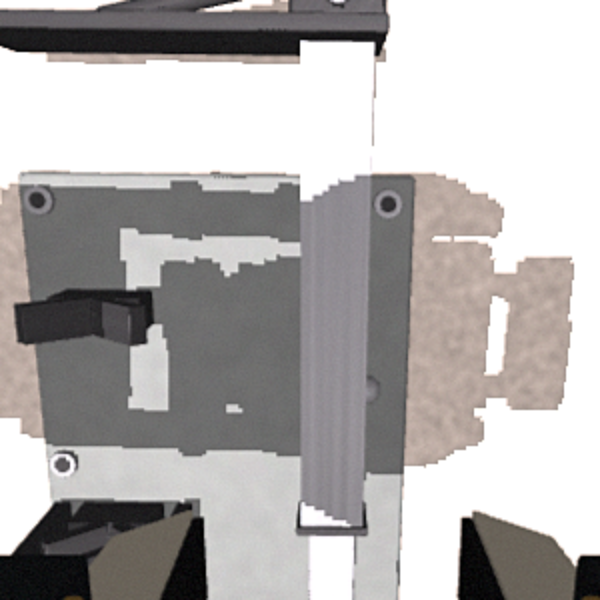

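Run:
```python
from h import *; from cell import status
s=status.observe(); print(s["time"],s["tool_pos"],s["tool_rot"])
print(go(s,[.6177,.0735,.036],1.588))
```

```text
1.95 [0.61752828 0.07919046 0.22037832] [-3.13900289e+00 -1.13583366e-04  1.59984632e+00]
([-0.0057, 0.0005, 0.1844], [-0.0026, -0.0001, 0.0118])
```

>>> jog_arm([
  [0.2, [-0.0057, 0.0005, 0.04], [0, 0, 0.012]],
  [0.2, [-0.0057, 0.0005, 0.08], [0, 0, 0.012]],
  [0.2, [-0.0057, 0.0005, 0.12], [0, 0, 0.012]],
  [0.2, [-0.0057, 0.0005, 0.15], [0, 0, 0.012]],
  [0.2, [-0.0057, 0.0005, 0.175], [0, 0, 0.012]],
  [0.2, [-0.0057, 0.0005, 0.184], [0, 0, 0.012]],
  [0.2, [-0.0057, 0.0005, 0.184], [0, 0, 0.012]],
  [0.2, [-0.0057, 0.0005, 0.184], [0, 0, 0.012]],
])

```text
time: 2.62
tool_pos: [0.6191, 0.0736, 0.0393]
tool_rot: [3.14, -0.0, 1.588]
contact_force: [0.1, 0.0, 0.3]
opening: 0.0551
```

Run:
```python
from h import *
s=snap("w2"); print(s["time"],s["tool_pos"],s["tool_rot"],s["contact_force"],s["opening"])
im=cv2.imread("pics/w2.png"); cv2.imwrite("pics/w2c.png",cv2.convertScaleAbs(im,alpha=1.8))
```

```text
2.6167 [0.61906554 0.073602   0.0393319 ] [ 3.13972035e+00 -5.55860166e-05  1.58792331e+00] [0.1057279  0.02854581 0.33539287] 0.05505237251704052
```

View pics/w2c.png

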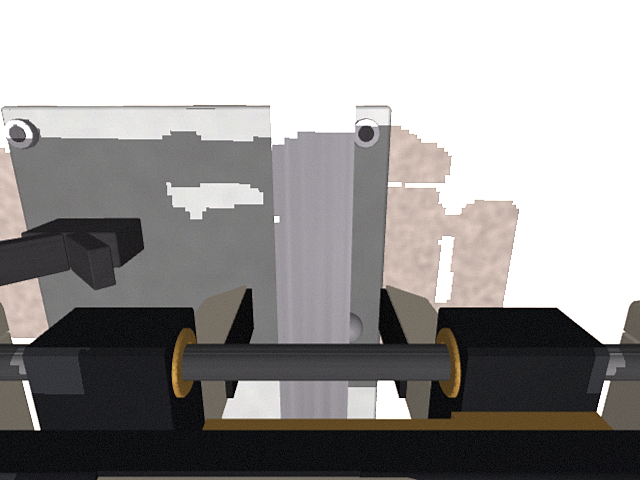

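Run:
```python
from h import *; from cell import status
c=dict(np.load("w2.npz")); A=dict(c);A["T"]=c["tool_from_camera"]
for x in(-.005,0,.005):print(x,proj(A,[x,.0165,-.019]),proj(A,[x,-.0165,-.019]),proj(A,[x,.0165,-.016]))
s=status.observe();print(s["tool_pos"],s["time"])
```

```text
-0.005 [[358.80805223 342.22932466]] [[274.54480925 342.27175405]] [[358.03411708 338.17215511]]
0 [[359.21198169 330.88844069]] [[274.14890394 330.93075821]] [[358.42352824 326.99855696]]
0.005 [[359.62365273 319.33020093]] [[273.74541049 319.37239448]] [[358.82026649 315.61471849]]
[0.6197663  0.0735834  0.04006868] 2.6667
```

>>> jog_arm([
  [-0.15, [0, -0.0015, 0.004], [0, 0, 0]],
  [-0.15, [0, -0.0015, 0.004], [0, 0, 0]],
  [-0.22, [0, -0.0015, 0.004], [0, 0, 0]],
  [-0.22, [0, -0.0015, 0.004], [0, 0, 0]],
  [-0.3, [0, -0.0015, 0.004], [0, 0, 0]],
  [-0.36, [0, -0.0015, 0.004], [0, 0, 0]],
  [-0.42, [0, -0.0015, 0.004], [0, 0, 0]],
  [-0.5, [0, -0.0015, 0.004], [0, 0, 0]],
  [-1, [0, -0.0015, 0.004], [0, 0, 0]],
  [-1, [0, -0.0015, 0.004], [0, 0, 0]],
  [-1, [0, -0.0015, 0.004], [0, 0, 0]],
], squeeze=13)

```text
time: 3.58
tool_pos: [0.6182, 0.0735, 0.0345]
tool_rot: [3.139, -0.0, 1.588]
contact_force: [5.3, 0.8, 5.6]
opening: 0.0261
```

Run:
```python
from h import *
s=snap("w3"); print(s["time"],s["tool_pos"],s["tool_rot"],s["contact_force"],s["opening"])
im=cv2.imread("pics/w3.png"); cv2.imwrite("pics/w3c.png",cv2.convertScaleAbs(im,alpha=1.8))
```

```text
3.5833 [0.61823079 0.07350173 0.03453968] [ 3.13884892e+00 -4.40356077e-05  1.58778837e+00] [5.30485467 0.75214741 5.63038438] 0.02607964614483559
```

View pics/w3c.png

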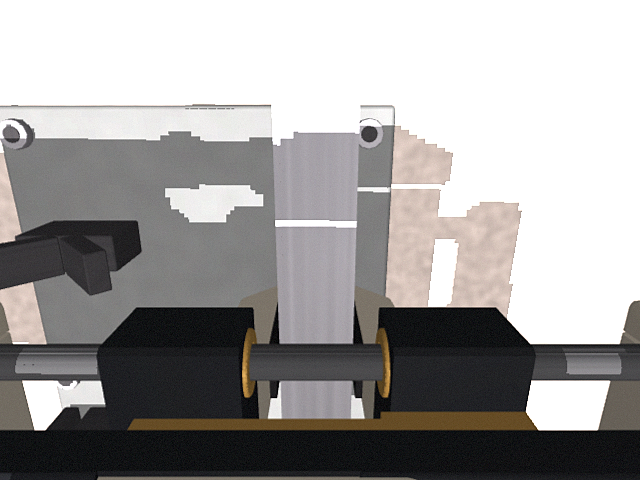

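>>> jog_arm([
  [-1, [0, 0.0004, 0], [0, 0, 0]],
  [-1, [0, 0.0004, 0], [0, 0, 0]],
  [-1, [-0.001, 0.0004, 0], [0, 0, 0]],
  [-1, [-0.002, 0.0004, 0], [0, 0, 0]],
  [-1, [-0.004, 0.0004, 0], [0, 0, 0]],
  [-1, [-0.006, 0.0004, 0], [0, 0, 0]],
  [-1, [-0.008, 0.0004, 0], [0, 0, 0]],
  [-1, [-0.01, 0.0004, 0], [0, 0, 0]],
  [-1, [-0.01, 0.0004, 0], [0, 0, 0]],
], squeeze=21)

```text
time: 4.38
tool_pos: [0.6183, 0.0661, 0.0345]
tool_rot: [3.139, -0.003, 1.589]
contact_force: [3.6, 4.9, 5.8]
opening: 0.026
```

Run:
```python
from h import *
from cell import eyes
s=snap("w4"); print(s["time"],s["tool_pos"],s["tool_rot"],s["contact_force"],s["opening"])
im=cv2.imread("pics/w4.png"); 
cv2.imwrite("pics/w4c.png",cv2.convertScaleAbs(im,alpha=1.8))
```

```text
4.3833 [0.61832728 0.06607745 0.03447867] [ 3.13944005e+00 -2.91569213e-03  1.58869750e+00] [3.56052464 4.9245555  5.8048184 ] 0.026014269186848536
```

View pics/w4c.png

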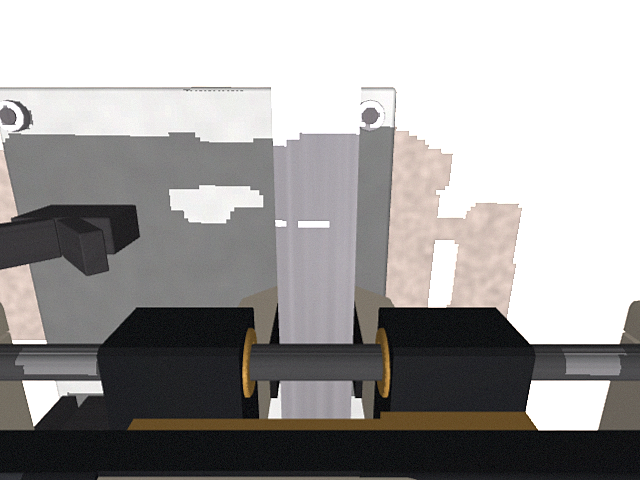

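```bash
cat > st.py <<'E'
# stop position: from scene cam, compare
from h import *
from cell import eyes,status
import sys
def stop(tag):
    c=eyes.read_camera("scene"); np.savez(tag+".npz",**c); cv2.imwrite(f"pics/{tag}.png",c["img"][:,:,::-1])
    return stopy(tag)
def stopy(tag):
    c,w=cloud(tag+".npz"); p=np.load("jig.npy")
    m=(w[...,2]>.05)&(w[...,2]<.085)&(w[...,0]>.47)&(w[...,0]<.58)&(w[...,1]>.12)&(w[...,1]<.25)
    return m.sum(),np.nanmedian(w[m][:,1]), np.nanpercentile(w[m][:,1],[10,90]).round(4)
E
python3 - <<'E'
from st import *
print(stopy("scene0")); print(stop("s4"))
a=cv2.imread("pics/scene0.png")[230:360,220:400];b=cv2.imread("pics/s4.png")[230:360,220:400]
cv2.imwrite("pics/cmp4.png",cv2.resize(cv2.convertScaleAbs(np.hstack([a,b]),alpha=1.8),None,fx=2.2,fy=2.2))
E
```

```text
(np.int64(386), np.float64(0.2076169502285668), array([0.206 , 0.2172]))
(np.int64(394), np.float64(0.1994847512114643), array([0.1978, 0.2089]))
```

View pics/cmp4.png

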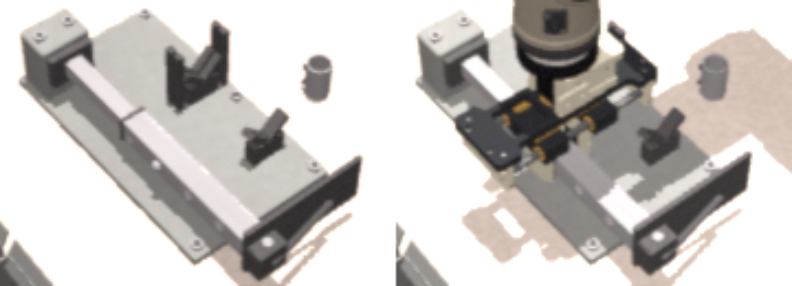

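>>> jog_arm([
  [-1, [-0.002, 0, 0], [0, 0, 0]],
  [-1, [-0.004, 0, 0], [0, 0, 0]],
  [-1, [-0.006, 0, 0], [0, 0, 0]],
  [-1, [-0.008, 0, 0], [0, 0, 0]],
  [-1, [-0.01, 0, 0], [0, 0, 0]],
  [-1, [-0.012, 0, 0], [0, 0, 0]],
  [-1, [-0.014, 0, 0], [0, 0, 0]],
  [-1, [-0.016, 0, 0], [0, 0, 0]],
  [-1, [-0.018, 0, 0], [0, 0, 0]],
  [-1, [-0.02, 0, 0], [0, 0, 0]],
])

```text
time: 5.32
tool_pos: [0.6187, 0.0463, 0.0344]
tool_rot: [3.139, -0.004, 1.588]
contact_force: [3.4, 11.7, 6.3]
opening: 0.0261
```

Run:
```python
from st import *
s=status.observe(); print(s["time"],s["tool_pos"],s["tool_rot"],s["contact_force"],s["opening"])
print(stop("s5"))
```

```text
5.3167 [0.61869088 0.04634381 0.03444837] [ 3.13947603 -0.00365995  1.58818518] [ 3.42257065 11.67717377  6.28331688] 0.026062828698886747
(np.int64(393), np.float64(0.18055528576307445), array([0.1786, 0.1903]))
```

>>> jog_arm([
  [-1, [-0.002, 0, 0], [0, 0, 0]],
  [-1, [-0.004, 0, 0], [0, 0, 0]],
  [-1, [-0.006, 0, 0], [0, 0, 0]],
  [-1, [-0.007, 0, 0], [0, 0, 0]],
  [-1, [-0.008, 0, 0], [0, 0, 0]],
  [-1, [-0.009, 0, 0], [0, 0, 0]],
  [-1, [-0.01, 0, 0], [0, 0, 0]],
  [-1, [-0.011, 0, 0], [0, 0, 0]],
])

```text
time: 6.03
tool_pos: [0.6189, 0.0353, 0.0345]
tool_rot: [3.14, -0.003, 1.588]
contact_force: [3.9, 11.5, 6.2]
opening: 0.0258
```

Run:
```python
from st import *
s=status.observe(); print(s["time"],s["tool_pos"],s["tool_rot"],s["contact_force"],s["opening"])
print(stop("s6"))
```

```text
6.0333 [0.61887451 0.03526576 0.03445221] [ 3.13951809 -0.00345644  1.58821269] [ 3.92277743 11.47653989  6.24885031] 0.025834850308872646
(np.int64(391), np.float64(0.16937641124970093), array([0.1678, 0.1775]))
```

>>> jog_arm([
  [-1, [-0.0007, 0, 0], [0, 0, 0]],
  [-1, [-0.0014, 0, 0], [0, 0, 0]],
  [-1, [-0.0021, 0, 0], [0, 0, 0]],
  [-1, [-0.0028, 0, 0], [0, 0, 0]],
])

```text
time: 6.42
tool_pos: [0.6189, 0.0317, 0.0345]
tool_rot: [3.14, -0.002, 1.588]
contact_force: [3.5, 6.0, 5.9]
opening: 0.0259
```

>>> jog_arm([
  [-1, [-0.0006, 0, 0], [0, 0, 0]],
  [-1, [-0.0012, 0, 0], [0, 0, 0]],
  [-1, [-0.0018, 0, 0], [0, 0, 0]],
])

```text
time: 6.67
tool_pos: [0.619, 0.0287, 0.0345]
tool_rot: [3.14, -0.001, 1.588]
contact_force: [2.6, 3.7, 5.1]
opening: 0.0257
```

Run:
```python
from st import *
print(stop("s7"))
s=status.observe(); print(s["time"],s["tool_pos"],s["tool_rot"],s["contact_force"],s["opening"])
b=cv2.imread("pics/s7.png")[270:345,245:330];cv2.imwrite("pics/s7c.png",cv2.resize(cv2.convertScaleAbs(b,alpha=2.2),None,fx=8,fy=8,interpolation=cv2.INTER_CUBIC))
```

```text
(np.int64(397), np.float64(0.16282109464359662), array([0.161 , 0.1718]))
6.7167 [0.61897026 0.02853582 0.03449555] [ 3.13972443e+00 -8.85791701e-04  1.58791844e+00] [3.91896256 2.26871922 7.31990021] 0.02591022800717775
```

View pics/s7c.png

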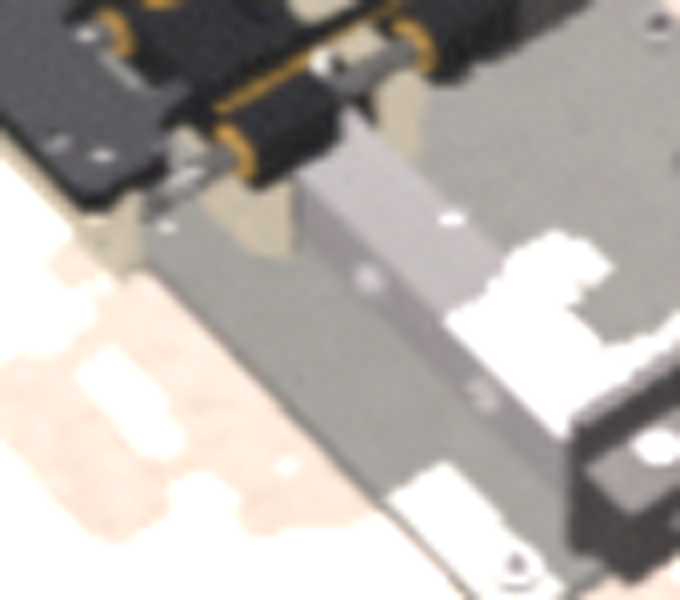

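>>> jog_arm([
  [-1, [-0.0006, 0, 0], [0, 0, 0]],
  [-1, [-0.0012, 0, 0], [0, 0, 0]],
  [-1, [-0.0015, 0, 0], [0, 0, 0]],
])

```text
time: 6.97
tool_pos: [0.619, 0.028, 0.0345]
tool_rot: [3.14, -0.002, 1.588]
contact_force: [3.2, 7.5, 6.8]
opening: 0.0259
```

Run:
```python
from st import *
s=status.observe(); print(s["time"],s["tool_pos"],s["tool_rot"],s["contact_force"],s["opening"])
print(stop("s8"))
s=status.observe(); print(s["time"],s["tool_pos"],s["tool_rot"],s["contact_force"],s["opening"])
a=cv2.imread("pics/s7.png")[290:320,270:310];
b=cv2.imread("pics/s8.png")[290:320,270:310];cv2.imwrite("pics/s8c.png",cv2.resize(cv2.convertScaleAbs(np.hstack([a,b]),alpha=2.2),None,fx=10,fy=10,interpolation=cv2.INTER_CUBIC))
```

```text
6.9667 [0.61896002 0.02795657 0.03447379] [ 3.13971232e+00 -2.15036157e-03  1.58781603e+00] [3.17862204 7.51046025 6.7698724 ] 0.025924856657376972
(np.int64(383), np.float64(0.16211770398815206), array([0.1601, 0.1708]))
7.0167 [0.61895876 0.02793859 0.03446568] [ 3.13971050e+00 -2.08188044e-03  1.58788124e+00] [3.61265521 6.80485524 6.0789256 ] 0.02597368110473007
```

View pics/s8c.png

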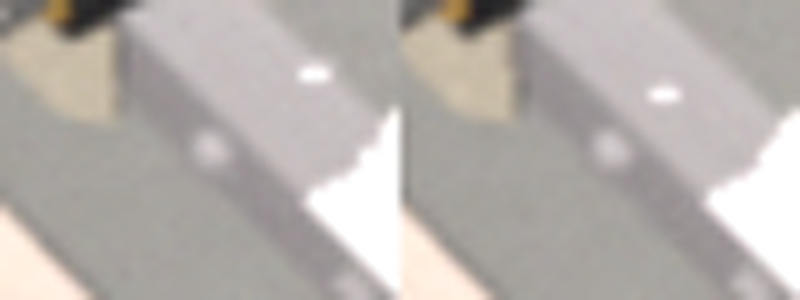

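Run:
```python
from h import *
s=snap("w9"); print(s["time"],s["tool_pos"])
im=cv2.imread("pics/w9.png")[80:340,240:440]; cv2.imwrite("pics/w9c.png",cv2.resize(cv2.convertScaleAbs(im,alpha=2.),None,fx=2.3,fy=2.3,interpolation=cv2.INTER_CUBIC))
```

```text
7.0167 [0.61895876 0.02793859 0.03446568]
```

View pics/w9c.png

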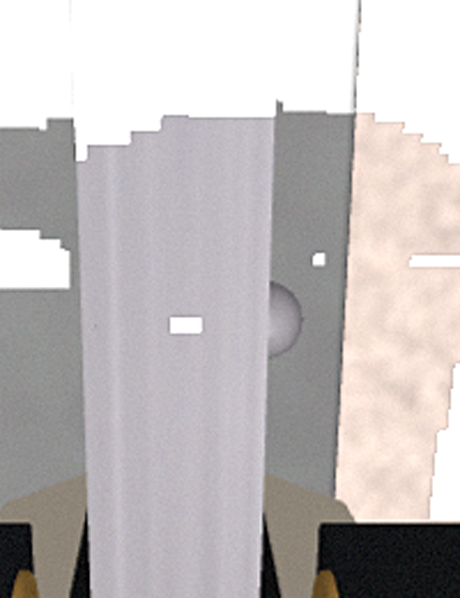

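Run:
```python
from h import *
c=dict(np.load("w9.npz")); A=dict(c);A["T"]=c["tool_from_camera"]
# tool frame: sleeve axis at y=0, z=-.019+? ; x ~ +.045
for x in (.043,.045,.047):
  print(x,[ (proj(A,[x,y,-.0195-dz])[0]-[240,80])*2.3 for y,dz in((.013,.013),(.0195,0),(.0165,0),(.013,0))])
```

```text
0.043 [array([268.95276172, 355.07675075]), array([302.7657465 , 331.27607226]), array([283.33499251, 331.28462172]), array([260.6655572, 331.2945962])]
0.045 [array([269.37993587, 341.39926286]), array([303.2963561 , 318.69718042]), array([283.78466822, 318.70570833]), array([261.0208082 , 318.71565765])]
0.047 [array([269.81102812, 327.59632357]), array([303.83140454, 306.01305926]), array([284.23810574, 306.02156494]), array([261.3790311 , 306.03148834])]
```

>>> jog_arm([
  [-1, [0.001, 0, 0], [0, 0, 0]],
  [-1, [0.0018, 0, 0], [0, 0, 0]],
  [-0.2, [0.0018, 0, 0], [0, 0, 0]],
  [0, [0.0018, 0, 0], [0, 0, 0]],
  [0.1, [0.0018, 0, 0], [0, 0, 0]],
  [0.1, [0.0018, 0, 0], [0, 0, 0]],
  [0.1, [0.0018, 0, 0], [0, 0, 0]],
  [0.1, [0.0018, 0, 0], [0, 0, 0]],
])

```text
time: 7.73
tool_pos: [0.618, 0.0282, 0.0333]
tool_rot: [-3.141, -0.0, 1.588]
contact_force: [0.5, 0.2, 0.4]
opening: 0.0504
```

>>> jog_arm([
  [0.1, [0, 0, -0.03], [0, 0, 0]],
  [0.1, [0, 0, -0.07], [0, 0, 0]],
  [0.1, [0, 0, -0.11], [0, 0, 0]],
  [0.1, [0, 0, -0.15], [0, 0, 0]],
  [0.1, [0, 0, -0.19], [0, 0, 0]],
  [0.1, [0, 0, -0.19], [0, 0, 0]],
])

```text
time: 8.23
tool_pos: [0.6217, 0.028, 0.233]
tool_rot: [3.126, 0.001, 1.588]
contact_force: [1.3, -0.2, 1.0]
opening: 0.0506
```

Run:
```python
from h import *
s=snap("w10"); print(s["time"],s["tool_pos"],s["tool_rot"],s["contact_force"],s["opening"])
im=cv2.imread("pics/w10.png")
cv2.imwrite("pics/w10c.png",cv2.convertScaleAbs(im,alpha=1.8))
from st import stop; print(stop("s10"))
pos=[.5405,-.328,.2]; yaw=np.radians(180-9.83); print(go(s,pos,yaw))
```

```text
8.2333 [0.6217311  0.02803279 0.2330065 ] [3.12633137e+00 1.29802152e-03 1.58789711e+00] [ 1.34504585 -0.19178747  0.95710103] 0.050575991524759625
(np.int64(387), np.float64(0.16195160566090971), array([0.1602, 0.1703]))
([-0.3545, -0.0878, 0.0321], [0.0119, 0.0116, -1.3821])
```

View pics/w10c.png

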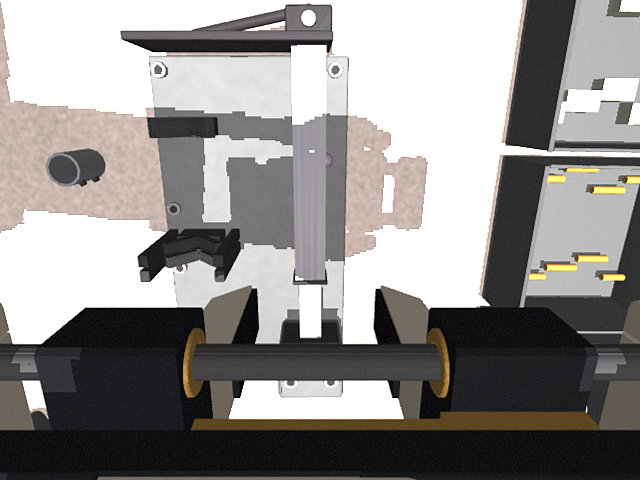

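>>> jog_arm([
  [0.1, [-0.0355, -0.0088, 0.0], [0, 0, -0.12]],
  [0.1, [-0.0709, -0.0176, 0.0], [0, 0, -0.24]],
  [0.1, [-0.12, -0.03, 0.0], [0, 0, -0.36]],
  [0.1, [-0.3545, -0.088, 0.01], [0, 0, -1.382]],
  [0.1, [-0.3545, -0.088, 0.01], [0, 0, -1.382]],
  [0.1, [-0.3545, -0.088, 0.02], [0, 0, -1.382]],
  [0.1, [-0.3545, -0.088, 0.02], [0, 0, -1.382]],
  [0.1, [-0.3545, -0.088, 0.03], [0, 0, -1.382]],
  [0.1, [-0.3545, -0.088, 0.03], [0, 0, -1.382]],
  [0.1, [-0.3545, -0.088, 0.03], [0, 0, -1.382]],
  [0.1, [-0.3545, -0.088, 0.03], [0, 0, -1.382]],
  [0.1, [-0.3545, -0.088, 0.03], [0, 0, -1.382]],
])

```text
time: 9.33
tool_pos: [0.5346, -0.3287, 0.1904]
tool_rot: [3.139, -0.005, 2.973]
contact_force: [-0.5, 0.2, -0.0]
opening: 0.0508
```

Run:
```python
from h import *
s=snap("w11"); print(s["time"],s["tool_pos"],s["tool_rot"],s["contact_force"],s["opening"])
c,w=cloud("w11.npz")
m=(w[...,2]>.012)&(w[...,2]<.032)&(w[...,0]>.4)&(w[...,0]<.68)&(w[...,1]>-.39)&(w[...,1]<-.27)
r=cv2.minAreaRect((w[m][:,:2]*1000).astype(np.float32)); print(m.sum(),r,cv2.boxPoints(r).tolist(),np.nanpercentile(w[m][:,2],95))
print(go(s,[.5405,-.328,.03],np.radians(170.17)))
c2,w2=cloud("w10.npz")
for nm,y0,y1 in (("plain",.07,.13),("saw",-.03,.02)):
    m=(w2[...,2]>.02)&(w2[...,2]<.1)&(w2[...,0]>.44)&(w2[...,0]<.59)&(w2[...,1]>y0)&(w2[...,1]<y1)
    q=w2[m]; print(nm,m.sum(),np.percentile(q,[1,50,99],axis=0).round(4).tolist())
    for xx in np.arange(.46,.575,.006):
        k=abs(q[:,0]-xx)<.003
        if k.sum(): print(round(xx,3),k.sum(),q[k][:,2].max().round(4),np.median(q[k][:,1]).round(4),end=" | ")
    print()
```

```text
9.3333 [ 0.53458712 -0.32870566  0.19044857] [ 3.13895483 -0.00457109  2.97336691] [-0.53422979  0.20751263 -0.02029721] 0.050771615407781516
6563 ((540.0730590820312, -329.9200134277344), (23.27526092529297, 210.66232299804688), 79.76844787597656) [[434.3497314453125, -322.6629638671875], [641.662109375, -360.08221435546875], [645.79638671875, -337.17706298828125], [438.4840087890625, -299.7578125]] 0.023182506954144744
([-0.0064, 0.0013, 0.1604], [0.0026, -0.0046, 0.0033])
plain 1367 [[0.4889, 0.0893, 0.0237], [0.5106, 0.0975, 0.051], [0.5403, 0.1051, 0.0591]]
0.49 88 0.0595 0.0969 | 0.496 211 0.06 0.0969 | 0.502 200 0.0547 0.0976 | 0.508 199 0.0499 0.0968 | 0.514 141 0.0414 0.0975 | 0.52 104 0.0476 0.097 | 0.526 105 0.0527 0.0979 | 0.532 135 0.0593 0.0975 | 0.538 184 0.0603 0.0976 | 
saw 3440 [[0.4832, -0.0217, 0.021], [0.5099, -0.0061, 0.0537], [0.5504, 0.0016, 0.09]]
0.484 284 0.0905 -0.0023 | 0.49 707 0.0904 -0.0081 | 0.496 232 0.0603 -0.0076 | 0.502 283 0.0566 -0.0078 | 0.508 257 0.0501 -0.0078 | 0.514 221 0.044 -0.0083 | 0.52 152 0.0452 -0.0058 | 0.526 178 0.0516 -0.0047 | 0.532 181 0.0567 -0.0023 | 0.538 100 0.0595 -0.001 | 0.544 275 0.0907 -0.0005 | 0.55 570 0.0909 -0.0077 |
```

View pics/w11.png

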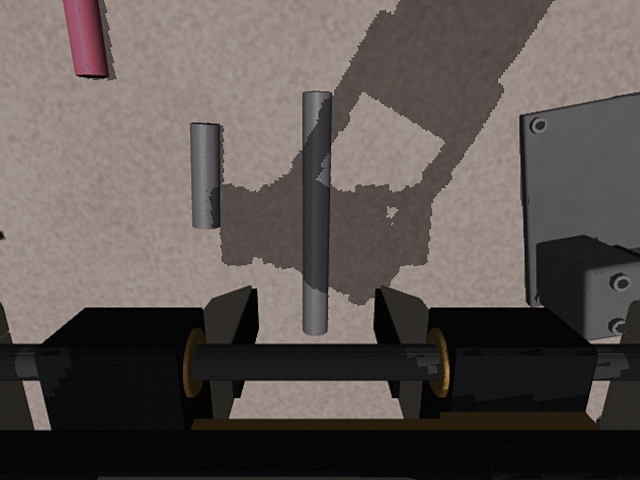

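Run:
```python
from h import *; from cell import status
s=status.observe(); print(s["time"],s["tool_pos"],s["tool_rot"])
print(go(s,[.5401,-.3299,.005],np.radians(169.77)))
```

```text
9.3833 [ 0.53498565 -0.32804893  0.19076284] [ 3.13909672 -0.00413926  2.97507968]
([-0.0061, -0.0014, 0.1857], [0.0025, -0.0042, 0.012])
```

>>> jog_arm([
  [0.1, [-0.006, -0.001, 0.04], [0, 0, 0.012]],
  [0.1, [-0.006, -0.001, 0.08], [0, 0, 0.012]],
  [0.1, [-0.006, -0.001, 0.12], [0, 0, 0.012]],
  [0.1, [-0.006, -0.001, 0.14], [0, 0, 0.012]],
  [0.1, [-0.006, -0.001, 0.15], [0, 0, 0.012]],
  [0.1, [-0.006, -0.001, 0.15], [0, 0, 0.012]],
  [0.1, [-0.006, -0.001, 0.15], [0, 0, 0.012]],
])

```text
time: 9.97
tool_pos: [0.5423, -0.3297, 0.0436]
tool_rot: [3.141, -0.0, 2.957]
contact_force: [-0.7, -0.3, -0.1]
opening: 0.0505
```

Run:
```python
from h import *
s=snap("w12"); print(s["time"],s["tool_pos"],s["tool_rot"],s["contact_force"],s["opening"])
print(go(s,[.5401,-.3299,.005],np.radians(169.77)))
```

```text
9.9667 [ 0.54229036 -0.32970615  0.04364134] [ 3.14137529e+00 -1.77845311e-04  2.95730874e+00] [-0.68327263 -0.25215431 -0.11750616] 0.050548029987542896
([0.0021, -0.0006, 0.0386], [0.0002, -0.0002, -0.0057])
```

View pics/w12.png

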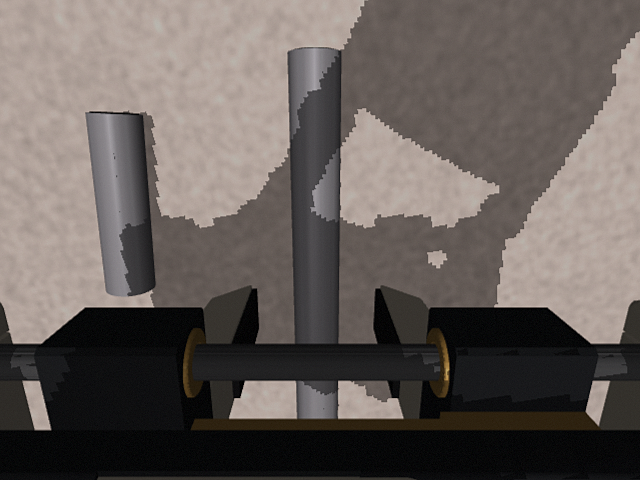

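>>> jog_arm([
  [0.1, [0.002, -0.0005, 0.02], [0, 0, -0.005]],
  [0.1, [0.002, -0.0005, 0.032], [0, 0, -0.005]],
  [0.1, [0.002, -0.0005, 0.038], [0, 0, -0.005]],
  [0.1, [0.002, -0.0005, 0.038], [0, 0, -0.005]],
  [-0.2, [0.002, -0.0005, 0.038], [0, 0, -0.005]],
  [-0.4, [0.002, -0.0005, 0.038], [0, 0, -0.005]],
  [-1, [0.002, -0.0005, 0.038], [0, 0, -0.005]],
  [-1, [0.002, -0.0005, 0.038], [0, 0, -0.005]],
  [-1, [0.002, -0.0005, 0.038], [0, 0, -0.005]],
  [-1, [0.002, -0.0005, 0.038], [0, 0, -0.005]],
], squeeze=30)

```text
time: 10.85
tool_pos: [0.5403, -0.33, 0.0061]
tool_rot: [-3.141, 0.001, 2.963]
contact_force: [-0.1, 0.2, 2.9]
opening: 0.0222
```

Run:
```python
from h import *; from cell import status
s=status.observe(); print(s["time"],s["tool_pos"],s["tool_rot"],s["contact_force"],s["opening"])
p=np.load("jig.npy"); p[2]=1.590
print(jw(p,[(-10,58,55),(46,58,55),(-62,58,55)]))
print(go(s,[.5158,.042,.16],1.590))
```

```text
10.85 [ 0.54031986 -0.32997738  0.00606949] [-3.14138609e+00  7.73517674e-04  2.96280953e+00] [-0.07450819  0.22211014  2.90326204] 0.022157190056426763
[[ 0.51551899  0.04338762  0.055     ]
 [ 0.51444365  0.09937729  0.055     ]
 [ 0.51651752 -0.00860279  0.055     ]]
([0.0902, 0.3617, -0.1541], [0.0004, 0.0008, 1.3728])
```

>>> jog_arm([
  [-1, [0, 0, -0.03], [0, 0, 0]],
  [-1, [0, 0, -0.07], [0, 0, 0]],
  [-1, [0, 0, -0.11], [0, 0, 0]],
  [-1, [0, 0, -0.15], [0, 0, 0]],
  [-1, [0.01, 0.03, -0.155], [0, 0, 0.12]],
  [-1, [0.03, 0.07, -0.155], [0, 0, 0.24]],
  [-1, [0.04, 0.11, -0.155], [0, 0, 0.36]],
  [-1, [0.05, 0.15, -0.155], [0, 0, 0.48]],
  [-1, [0.06, 0.19, -0.155], [0, 0, 0.6]],
  [-1, [0.07, 0.23, -0.155], [0, 0, 0.72]],
  [-1, [0.08, 0.27, -0.155], [0, 0, 0.84]],
  [-1, [0.08, 0.27, -0.155], [0, 0, 0.84]],
])

```text
time: 11.85
tool_pos: [0.508, -0.0449, 0.1606]
tool_rot: [3.142, -0.003, 2.119]
contact_force: [-0.6, 0.3, -2.8]
opening: 0.0229
```

Run:
```python
from h import *; from cell import status
s=status.observe(); print(s["time"],s["tool_pos"],s["tool_rot"],s["contact_force"],s["opening"])
print(go(s,[.5158,.041,.15],1.590))
```

```text
11.85 [ 0.50797445 -0.04487516  0.16055803] [ 3.14151800e+00 -2.59845369e-03  2.11923070e+00] [-0.58395508  0.26077459 -2.80097163] 0.022860486232336028
([0.0692, 0.0514, 0.0107], [-0.0006, -0.0026, 0.5292])
```

>>> jog_arm([
  [-1, [0.02, 0.015, 0.0], [0, 0, 0.11]],
  [-1, [0.035, 0.025, 0.0], [0, 0, 0.22]],
  [-1, [0.05, 0.04, 0.005], [0, 0, 0.33]],
  [-1, [0.069, 0.0514, 0.01], [0, 0, 0.44]],
  [-1, [0.069, 0.0514, 0.01], [0, 0, 0.529]],
  [-1, [0.069, 0.0514, 0.01], [0, 0, 0.529]],
  [-1, [0.069, 0.0514, 0.01], [0, 0, 0.529]],
  [-1, [0.069, 0.0514, 0.01], [0, 0, 0.529]],
])

```text
time: 12.52
tool_pos: [0.517, 0.0353, 0.1507]
tool_rot: [3.141, 0.0, 1.596]
contact_force: [-0.2, 0.2, -1.9]
opening: 0.0226
```

Run:
```python
from h import *
s=snap("w13"); print(s["time"],s["tool_pos"],s["tool_rot"],s["contact_force"],s["opening"])
print(go(s,[.5158,.041,.08],1.590))
from st import stop; print(stop("s13"))
c,w=cloud("w13.npz")
im=cv2.imread("pics/w13.png");cv2.imwrite("pics/w13c.png",cv2.convertScaleAbs(im,alpha=1.6))
```

```text
12.5167 [0.51695008 0.03526804 0.15067714] [3.14142795e+00 1.21103743e-04 1.59592355e+00] [-0.22721278  0.24394906 -1.88355276] 0.022573219361429885
([0.0058, -0.001, 0.0707], [0.0002, 0.0001, 0.0059])
(np.int64(383), np.float64(0.16207121159449633), array([0.1601, 0.171 ]))
```

View pics/w13c.png

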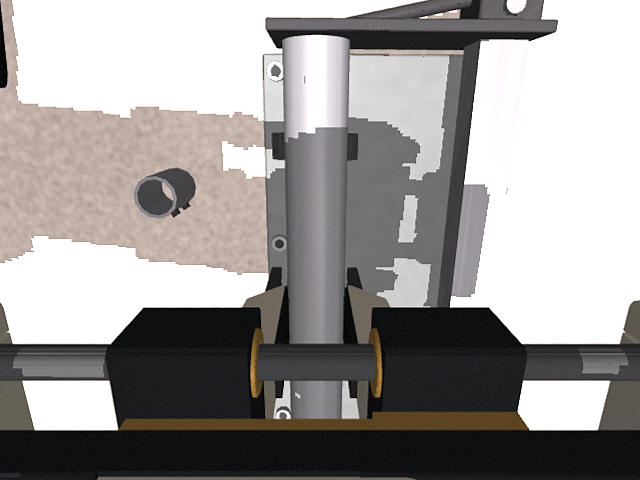

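View pics/s13.png

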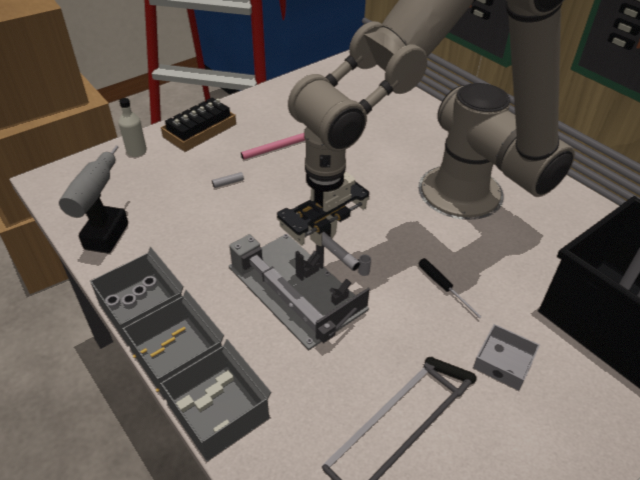

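Run:
```python
from h import *
c,w=cloud("w13.npz")
m=(abs(w[...,0]-.514)<.013)&(w[...,2]>.13)&(w[...,2]<.19)&(w[...,1]>.06)
q=w[m];print("conduit end y",np.percentile(q[:,1],[99,99.9]),"top z",[ (y,np.percentile(q[abs(q[:,1]-y)<.004][:,2],95).round(4),q[abs(q[:,1]-y)<.004][:,0].mean().round(4)) for y in(.08,.1,.12,.135)])
for x0,x1 in((.555,.59),(.49,.5),(.53,.545)):
  m=(w[...,0]>x0)&(w[...,0]<x1)&(w[...,2]>.03)&(w[...,2]<.095)&(w[...,1]>.13)&(w[...,1]<.2)
  q=w[m]; print(x0,m.sum(),np.percentile(q[:,1],[2,25,50,75,98]).round(4),np.percentile(q[:,2],[2,50,98]).round(4))
```

```text
conduit end y [0.13916687 0.14009389] top z [(0.08, np.float64(0.1677), np.float64(0.5154)), (0.1, np.float64(0.1677), np.float64(0.5148)), (0.12, np.float64(0.1678), np.float64(0.5143)), (0.135, np.float64(0.1678), np.float64(0.5139))]
0.555 2950 [0.1564 0.1568 0.1587 0.1706 0.177 ] [0.0342 0.0653 0.0882]
0.49 481 [0.1551 0.1553 0.156  0.1586 0.1609] [0.041  0.0863 0.0885]
0.53 922 [0.1559 0.1561 0.1565 0.1599 0.1703] [0.0359 0.0807 0.0884]
```

>>> jog_arm([
  [-1, [0.003, -0.0006, 0.03], [0, 0, 0.005]],
  [-1, [0.003, -0.0006, 0.06], [0, 0, 0.005]],
  [-1, [0.003, -0.0006, 0.08], [0, 0, 0.005]],
  [-1, [0.003, -0.0006, 0.088], [0, 0, 0.005]],
  [-1, [0.003, -0.0006, 0.092], [0, 0, 0.005]],
  [-1, [0.003, -0.0006, 0.092], [0, 0, 0.005]],
  [-1, [0.003, -0.0006, 0.092], [0, 0, 0.005]],
])

```text
time: 13.2
tool_pos: [0.5172, 0.0385, 0.0596]
tool_rot: [3.14, 0.0, 1.589]
contact_force: [-0.4, -0.4, -1.0]
opening: 0.023
```

Run:
```python
from h import *
s=snap("w14"); print(s["time"],s["tool_pos"],s["tool_rot"],s["contact_force"],s["opening"])
im=cv2.imread("pics/w14.png");cv2.imwrite("pics/w14c.png",cv2.convertScaleAbs(im,alpha=1.8))
```

```text
13.2 [0.51715763 0.03848677 0.05962964] [3.13965552e+00 8.89666318e-05 1.58873525e+00] [-0.42178627 -0.37277225 -1.02281879] 0.022984356050658288
```

View pics/w14c.png

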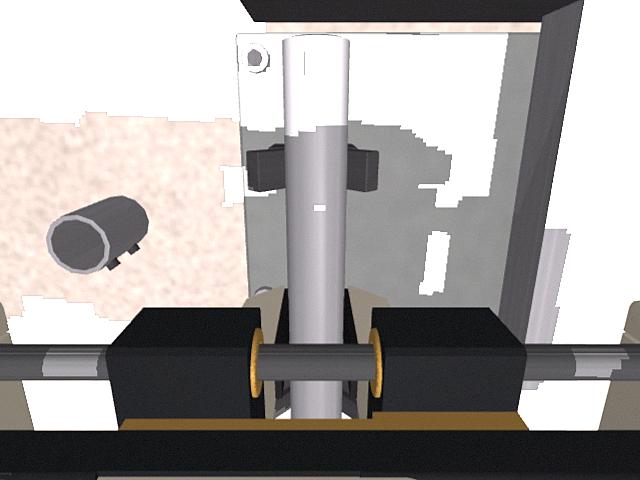

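>>> jog_arm([
  [-1, [0, -0.0012, 0.004], [0, 0, -0.002]],
  [-1, [0, -0.0012, 0.007], [0, 0, -0.002]],
  [-1, [0, -0.0012, 0.008], [0, 0, -0.002]],
  [-1, [0, -0.0012, 0.009], [0, 0, -0.002]],
  [-1, [0, -0.0012, 0.009], [0, 0, -0.002]],
])

```text
time: 13.67
tool_pos: [0.5154, 0.0387, 0.0497]
tool_rot: [3.141, -0.0, 1.591]
contact_force: [1.7, -0.1, -1.0]
opening: 0.0227
```

>>> jog_arm([
  [-1, [0, 0, 0.0006], [0, 0, 0]],
  [-1, [0, 0, 0.0012], [0, 0, 0]],
  [-1, [0, 0, 0.0012], [0, 0, 0]],
])

```text
time: 13.92
tool_pos: [0.5158, 0.0387, 0.0493]
tool_rot: [3.14, -0.0, 1.591]
contact_force: [-0.4, 0.9, 6.3]
opening: 0.0225
```

>>> jog_arm([
  [-1, [0, 0, -0.0005], [0, 0, 0]],
  [-1, [0.002, 0, -0.0005], [0, 0, 0]],
  [-1, [0.004, 0, -0.0005], [0, 0, 0]],
  [-1, [0.006, 0, -0.0005], [0, 0, 0]],
  [-1, [0.008, 0, -0.0005], [0, 0, 0]],
  [-1, [0.009, 0, -0.0005], [0, 0, 0]],
  [-1, [0.0095, 0, -0.0005], [0, 0, 0]],
  [-1, [0.0095, 0, -0.0005], [0, 0, 0]],
])

```text
time: 14.58
tool_pos: [0.5156, 0.0482, 0.0493]
tool_rot: [3.14, 0.0, 1.591]
contact_force: [3.4, -3.8, 5.3]
opening: 0.0222
```

Run:
```python
from h import *
s=snap("w15"); print(s["time"],s["tool_pos"],s["tool_rot"],s["contact_force"],s["opening"])
c,w=cloud("w15.npz")
im=cv2.imread("pics/w15.png");cv2.imwrite("pics/w15c.png",cv2.resize(cv2.convertScaleAbs(im[0:200,200:440],alpha=1.3),None,fx=3,fy=3))
from st import stop; print(stop("s15"))
im=cv2.imread("pics/s15.png");cv2.imwrite("pics/s15c.png",cv2.resize(cv2.convertScaleAbs(im[250:350,290:400],alpha=1.8),None,fx=6,fy=6,interpolation=cv2.INTER_CUBIC))
```

```text
14.5833 [0.51558043 0.04818865 0.04929723] [3.13986105e+00 3.02848745e-04 1.59099217e+00] [ 3.36240249 -3.81707181  5.28283407] 0.02220490653411018
(np.int64(476), np.float64(0.1616615172840441), array([0.1303, 0.1695]))
```

View pics/w15c.png

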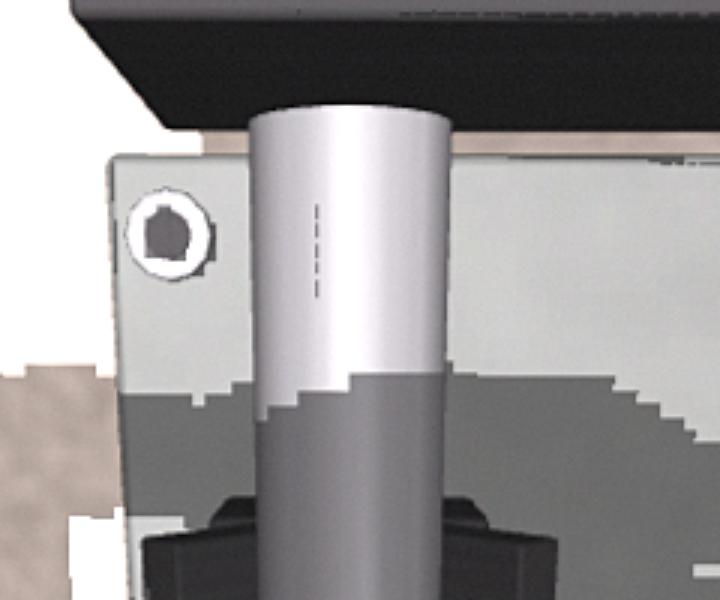

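View pics/s15c.png

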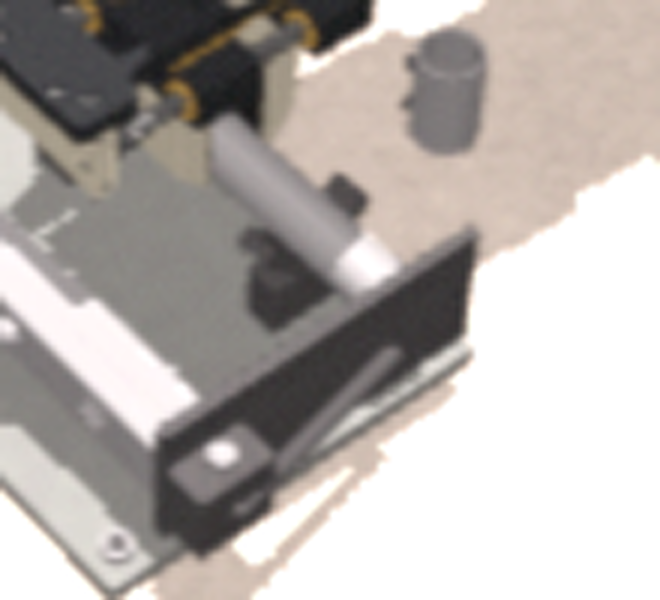

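>>> jog_arm([
  [-1, [0.0005, 0, -0.0003], [0, 0, 0]],
  [-1, [0.001, 0, -0.0006], [0, 0, 0]],
  [-1, [0.0014, 0, -0.0006], [0, 0, 0]],
  [-1, [0.0018, 0, -0.0006], [0, 0, 0]],
  [-1, [0.0018, 0, -0.0006], [0, 0, 0]],
])

```text
time: 15.1
tool_pos: [0.5153, 0.0502, 0.0496]
tool_rot: [3.141, -0.0, 1.591]
contact_force: [4.1, -2.5, 2.6]
opening: 0.0226
```

>>> jog_arm([
  [-1, [0.0004, 0, 0], [0, 0, 0]],
  [-1, [0.0008, 0, 0], [0, 0, 0]],
  [-1, [0.0008, 0, 0], [0, 0, 0]],
])

```text
time: 15.35
tool_pos: [0.5152, 0.051, 0.0496]
tool_rot: [3.141, -0.0, 1.591]
contact_force: [4.5, -2.6, 2.4]
opening: 0.0226
```

>>> jog_arm([
  [-1, [0.0004, 0, 0], [0, 0, 0]],
  [-1, [0.0008, 0, 0], [0, 0, 0]],
  [-1, [0.0008, 0, 0], [0, 0, 0]],
])

```text
time: 15.6
tool_pos: [0.5152, 0.0513, 0.0496]
tool_rot: [3.141, 0.001, 1.591]
contact_force: [3.6, -4.5, 2.7]
opening: 0.0221
```

>>> jog_arm([
  [-1, [0.0004, 0, 0], [0, 0, 0]],
  [-1, [0.0006, 0, 0], [0, 0, 0]],
  [-1, [0.0006, 0, 0], [0, 0, 0]],
])

```text
time: 15.85
tool_pos: [0.5152, 0.0513, 0.0496]
tool_rot: [3.141, 0.001, 1.591]
contact_force: [3.9, -8.1, 2.2]
opening: 0.0224
```

Run:
```python
from h import *
s=snap("w16"); print(s["time"],s["tool_pos"],s["tool_rot"],s["contact_force"],s["opening"])
im=cv2.imread("pics/w16.png");cv2.imwrite("pics/w16c.png",cv2.resize(cv2.convertScaleAbs(im[0:100,240:400],alpha=2),None,fx=5,fy=5))
```

```text
15.85 [0.51521599 0.05134373 0.04958146] [3.14075563e+00 1.37747137e-03 1.59113538e+00] [ 3.92417668 -8.11514493  2.19760819] 0.022411858208170765
```

View pics/w16c.png

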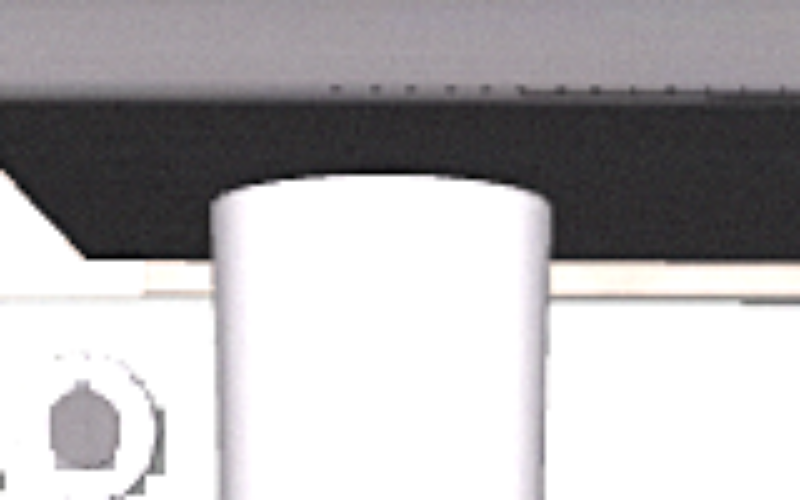

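>>> jog_arm([
  [-1, [-0.0004, 0.0005, 0], [0, 0, 0]],
  [-1, [-0.0008, 0.001, 0.0003], [0, 0, 0]],
  [-1, [-0.0008, 0.001, 0.0003], [0, 0, 0]],
  [-0.4, [-0.0008, 0.001, 0.0003], [0, 0, 0]],
  [-0.3, [-0.0008, 0.001, 0.0003], [0, 0, 0]],
  [-0.1, [-0.0008, 0.001, 0.0003], [0, 0, 0]],
  [0.1, [-0.0008, 0.001, 0.0003], [0, 0, 0]],
  [0.1, [-0.0008, 0.001, 0.0003], [0, 0, 0]],
  [0.1, [-0.0008, 0.001, 0.0003], [0, 0, 0]],
])

```text
time: 16.65
tool_pos: [0.5155, 0.0516, 0.0489]
tool_rot: [-3.141, -0.0, 1.591]
contact_force: [0.5, -0.9, 0.2]
opening: 0.0495
```

Run:
```python
from h import *
s=snap("w17"); print(s["time"],s["tool_pos"],s["tool_rot"],s["contact_force"],s["opening"])
im=cv2.imread("pics/w17.png");cv2.imwrite("pics/w17c.png",cv2.resize(im[0:240,160:480],None,fx=2.5,fy=2.5))
```

```text
16.65 [0.51545637 0.05163551 0.04893262] [-3.14077683e+00 -2.74638248e-04  1.59093283e+00] [ 0.45640448 -0.85029164  0.22499093] 0.0494641573413661
```

View pics/w17c.png

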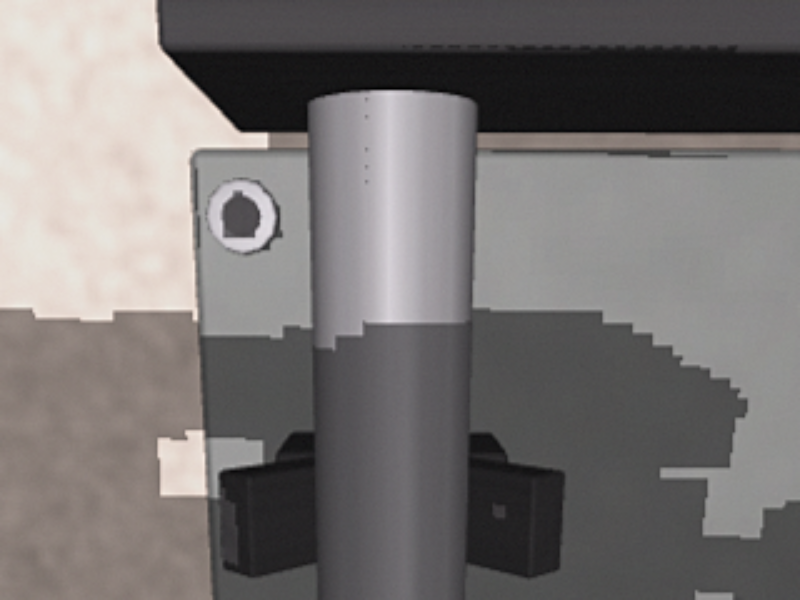

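Run:
```python
from h import *
for t in("w15","w16","w17"):
    g=cv2.imread(f"pics/{t}.png").astype(float).mean(2)
    col=g[15:60,312:320].mean(1); r=g[15:60,360:380].mean(1)
    print(t,"conduit",col.round(0)[:28].tolist()); print("  plate",r.round(0)[:10].tolist(),r.round(0)[30:42].tolist())
    c,w=cloud(t+".npz"); 
    for name,u0,u1,z0,z1 in(("end",305,325,.06,.07),):
        q=w[:120,u0:u1].reshape(-1,3);q=q[(q[:,2]>z0)&(q[:,2]<z1)&(q[:,1]<.157)];print(np.percentile(q[:,1],[98,99.5]).round(5))
    q=w[:60,355:400].reshape(-1,3);q=q[(q[:,2]>.05)&(q[:,2]<.08)&(q[:,1]>.14)];print("face",np.percentile(q[:,1],[2,10,50]).round(5))
```

```text
w15 conduit [22.0, 21.0, 24.0, 24.0, 24.0, 25.0, 22.0, 24.0, 23.0, 23.0, 22.0, 23.0, 22.0, 23.0, 23.0, 23.0, 24.0, 22.0, 17.0, 6.0, 191.0, 214.0, 206.0, 204.0, 204.0, 204.0, 204.0, 204.0]
  plate [22.0, 23.0, 24.0, 24.0, 25.0, 24.0, 23.0, 23.0, 24.0, 23.0] [134.0, 129.0, 129.0, 130.0, 133.0, 139.0, 89.0, 85.0, 123.0, 142.0, 155.0, 157.0]
[0.15572 0.15586]
face [0.15568 0.15579 0.15598]
w16 conduit [80.0, 76.0, 63.0, 60.0, 52.0, 32.0, 21.0, 22.0, 22.0, 23.0, 23.0, 23.0, 22.0, 24.0, 24.0, 25.0, 23.0, 22.0, 17.0, 0.0, 191.0, 216.0, 205.0, 204.0, 205.0, 204.0, 204.0, 204.0]
  plate [79.0, 78.0, 68.0, 41.0, 45.0, 39.0, 24.0, 22.0, 23.0, 23.0] [24.0, 23.0, 23.0, 23.0, 23.0, 21.0, 13.0, 75.0, 124.0, 132.0, 130.0, 131.0]
[0.15558 0.15574]
face [0.15567 0.15579 0.15596]
w17 conduit [76.0, 75.0, 70.0, 63.0, 57.0, 43.0, 23.0, 20.0, 22.0, 22.0, 22.0, 21.0, 23.0, 21.0, 21.0, 23.0, 23.0, 23.0, 22.0, 17.0, 0.0, 185.0, 209.0, 200.0, 198.0, 198.0, 199.0, 199.0]
  plate [76.0, 77.0, 72.0, 53.0, 37.0, 38.0, 27.0, 20.0, 21.0, 22.0] [22.0, 23.0, 22.0, 21.0, 23.0, 22.0, 20.0, 7.0, 111.0, 131.0, 125.0, 126.0]
[0.15561 0.15575]
face [0.15569 0.15579 0.15597]
```

Run:
```python
from h import *
for t in("w16","w17"):
    c=dict(np.load(t+".npz")); print(t,proj(c,[[.5129,.1560,.0667],[.5129,.1560,.088],[.53,.156,.030]]).round(2).tolist())
```

```text
w16 [[316.23, 32.96], [316.41, 17.19], [358.47, 51.76]]
w17 [[315.28, 33.57], [315.15, 17.71], [357.99, 52.42]]
```

>>> jog_arm([
  [0.1, [0, 0, -0.01], [0, 0, 0]],
  [0.1, [0, 0, -0.025], [0, 0, 0]],
  [0.1, [0, 0, -0.05], [0, 0, 0]],
  [0.1, [0, 0, -0.09], [0, 0, 0]],
  [0.1, [0, 0, -0.13], [0, 0, 0]],
  [0.1, [-0.03, 0, -0.15], [0, 0, 0]],
  [0.1, [-0.03, 0, -0.15], [0, 0, 0]],
  [0.1, [-0.03, 0, -0.15], [0, 0, 0]],
  [0.1, [-0.03, 0, -0.15], [0, 0, 0]],
])

```text
time: 17.45
tool_pos: [0.5157, 0.0216, 0.1989]
tool_rot: [-3.141, -0.001, 1.59]
contact_force: [-0.9, 0.7, -1.2]
opening: 0.0506
```

Run:
```python
from h import *
s=snap("w18"); print(s["time"],s["tool_pos"],s["tool_rot"],s["contact_force"],s["opening"])
im=cv2.imread("pics/w18.png");cv2.imwrite("pics/w18c.png",cv2.convertScaleAbs(im,alpha=1.5))
from st import stop; print(stop("s18"))
im=cv2.imread("pics/s18.png");cv2.imwrite("pics/s18c.png",cv2.resize(cv2.convertScaleAbs(im[220:360,220:400],alpha=1.5),None,fx=4,fy=4,interpolation=cv2.INTER_CUBIC))
c,w=cloud("w18.npz"); m=(abs(w[...,0]-.514)<.02)&(w[...,2]>.062)&(w[...,2]<.075); q=w[m]
for y in(.03,.06,.08,.12,.14,.15): 
    k=q[abs(q[:,1]-y)<.004]; print(y,len(k),np.percentile(k[:,2],95).round(4) if len(k) else "")
```

```text
17.45 [0.51574952 0.02163593 0.19889   ] [-3.14064421e+00 -5.65172129e-04  1.59010982e+00] [-0.93742005  0.69624395 -1.15871779] 0.05060018698564561
(np.int64(475), np.float64(0.1615051848316188), array([0.1307, 0.1697]))
0.03 240 0.0663
0.06 259 0.0666
0.08 277 0.0664
0.12 315 0.0667
0.14 327 0.0665
0.15 334 0.0665
```

View pics/w18c.png

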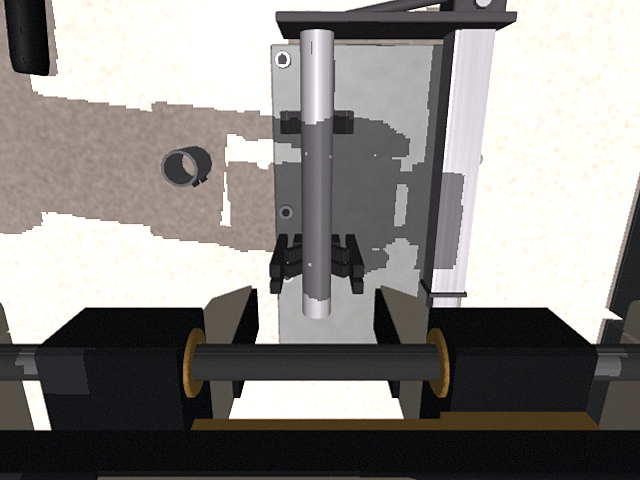

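View pics/s18c.png

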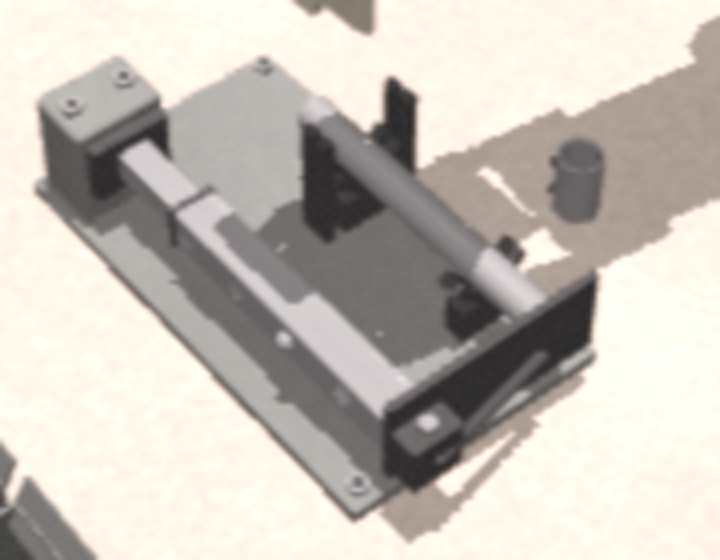

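Run:
```python
from h import *
c,w=cloud("w18.npz")
q=w[:90,305:328].reshape(-1,3);e=q[(q[:,2]>.058)&(q[:,2]<.069)&(q[:,1]>.13)]
f=np.vstack([w[:60,285:298].reshape(-1,3),w[:60,338:360].reshape(-1,3)]);f=f[(f[:,2]>.05)&(f[:,2]<.08)&(f[:,1]>.14)&(f[:,1]<.17)]
print(np.percentile(e[:,1],[98,99.5]),np.percentile(f[:,1],[2,10,50]),len(f))
from cell import job; print(job.hand_in())
```

```text
[0.15568249 0.15590838] [0.1552201  0.15537047 0.1560086 ] 361
the job is handed in; nothing more can be done
None
```

I shortened the stop by one hole, seated the long conduit in the V-rests against the stop, and handed the job in at about 17.5 s. I get no verdict back.

**Stop:** I pressed the button flush with a 13 N grip, raised it to 21 N, and slid the sleeve about 45 mm towards the bracket. It clicked into the third hole. The wrist camera showed the button crown standing out as far as a fully out button should, and the scene picture at the end still showed it out. A short extra push of 1.5 mm after the click raised the sideways force to 7.5 N and the sleeve moved only about 0.6 mm. I then eased off and released.

**Conduit:** I picked up the long grey tube, not the offcut or the pink one, and laid it in both V-rests. I slid it along in small steps until it stopped moving; the peak force along it was 8 N. After release it lies level, with its top at 66.5 mm against about 66.7 mm expected. Its end is at y 0.1557–0.1559 m and the stop face at about 0.1553–0.1560 m, so they agree within depth noise.

**What I could not fully settle:** After letting go, the conduit's end shifted by about one pixel in the wrist picture, while the change in camera pose explains about 0.6. The end may therefore have backed off by up to roughly 0.2 mm, though the arm was still pushing lightly when the fingers opened. I did not nudge it again.

The gripper was clear of everything at hand-in. I did not touch the bystanders.

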